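# Uncap the display studs and hang the plaques

## Robot

A 7-joint arm with a two-finger parallel gripper is mounted at the origin on the work surface. World frame = base frame: x ahead of the robot, y to its left, z up, the work surface at z = 0. Lengths are in mm, angles in rad, forces in N, time in s.
With the tool pointing down it reaches from about 400 to 850 mm from the base axis. Payload 10.4 kg.
Tool frame: the origin (TCP) lies at the centre of the arm's flange, where the gripper is bolted on; the fingertips stand env.tips_ahead ahead of it and the grasp point (between the pads) lies 164 mm ahead of it (env.tips_ahead is the distance from the TCP to the fingertips, in mm); z points along the fingers, y is the line along which they close (so a half turn about z gives the same grasp; the last joint's range is limited). The gripper opens to 87 mm and grips with 3 to 60 N. Pads are 19 mm wide; open, the fingers measure 117 mm over their backs; the gripper's body (75 mm by 190 mm) begins 51 mm behind the grasp point.
Start: joints at [1.257, 0.332, -0.065, 1.46, 0.022, 1.35, -0.088], TCP at [179.213, -598.761, 404.776] pointing down, gripper open.
Joint ranges: [-2.6, 2.6], [-0.5, 2.12], [-1.47, 1.34], [0.16, 2.42], [-1.27, 4.41], [0.06, 2.06], [-2.6, 2.6]. Speed limits (rad/s): [2.22, 2.22, 2.79, 2.79, 3.14, 3.14, 3.14].

## Interface

Orientations are given as a unit quaternion [w, x, y, z].
In Python, from plant import env, capture, sensors gives the robot as it stands. The module is installed in compiled form; this text tells all that it offers. Calls block until the motion is done:
- env.reach(position, orientation): joint-space move of the TCP to a pose.
- env.movel(position, frame=None, max_speed=150, force_limit=None): straight line of the TCP; frame=None keeps the orientation; max_speed is the mean speed in mm/s. With force_limit (N) it stops when the force on the tool has changed by that much, and returns True; else False.
- env.move_joints(angles): joint-space move.
- env.ungrasp() and env.clamp(strength=None): open the fingers fully, or close them until they stop; strength is the grip in N (None keeps the last).
- env.hold(seconds).
- env.ik(position, orientation): joint angles nearest the present ones, or None.
- capture(name): name is "scene" or "top" or "wrist"; returns a dict with "color" (480x640x3 uint8, red, green, blue), "mtx" (3x3 intrinsics, pixels), "R" (3x3) and "t" (3): a world point X has camera coordinates R X + t; the wrist camera has in their place "tool_from_camera" (4x4, takes a point from camera to tool coordinates, whose origin is the TCP and whose axes are the flange's). Camera axes: x right, y down, z forward; pixel columns grow to the right and rows downward; lengths in mm; the calibration is good to about 2 mm. A picture is of the moment at which its call begins: read the wrist's pose just before it. There is no depth.
A pose or a line that the arm cannot do raises env.IKError and nothing moves.
- env.job_done(): hands the job in; it is judged then, once.
Readings, each from a call of its own:
- sensors.read_clock(): time.
- sensors.read_q(): joint angles.
- sensors.read_joint_vel(): joint speeds.
- sensors.read_tau(): joint torques, N m.
- sensors.read_ee_pos(): TCP position.
- sensors.read_ee_rot(): TCP orientation.
- sensors.read_wrist_force(): force on the tool from outside, world axes, zero at the start.
- sensors.read_wrist_torque(): the same for the moment, N m.
- sensors.read_gripper_width(): finger opening in mm.
- sensors.read_gripper_force(): force on a finger pad.
Only numpy, scipy, OpenCV 4.12 (cv2) and the standard library are available. Lean on these libraries where they do the work, as an engineer would, in place of code of your own. Each camera call takes 0.05 s, during which the arm holds its last target. There are 200 camera calls.

## Task

Make the new sloping display board on the chocolate-shop counter ready: take every grey push-on cap off its stud by twisting it to and fro while pulling gently (a hard straight pull would draw the stud out of the board) and put the caps in the steel pan. Then hang every dark plaque by its keyhole on a stud of its own, any one, handle end down the slope, flat on the board and pulled fully down so that it locks. Leave the jar, the can and the gift box standing where they are.

Things in the scene. Friction and masses are not known exactly. Their poses are not given: they have to be found in the camera images.
- board: Wooden display board fixed to the counter, 170 mm up the slope by 320 mm wide, rising at 20 degrees away from the robot. Origin: at counter height, under the middle of its face, which is 46 mm above; x level towards the high edge, y along its width, z up. Three steel studs stand square out of its face in a row, 100 mm apart, 42 mm up the slope from the middle.
- stud0_foot (a point): Foot of the left (+y) stud, on its axis at the board's face. z: the stud's axis, square out of the face; x: up the slope; y: along the board. Neck 9 mm in diameter from 0 to 10 mm out, round head 18 mm in diameter from 10 to 26 mm; three small sprung nibs, 21 mm out, bulge to 22 mm diameter and grip the cap.
- stud0 (a joint): How far stud0 has been drawn out of the board (m): 0 is home, as at the start. A pull of more than about 18 N slides it out (at most 20 mm). A straight pull on the cap takes some 30 N; while the cap is being twisted (0.35 N m) it comes off under 8 to 14 N, at about 2 mm per radian, to and fro; it is free after 13 mm, clear of the head after 18 mm.
- stud1_foot (a point): Foot of the middle stud, on its axis at the board's face. z: the stud's axis, square out of the face; x: up the slope; y: along the board. Neck 9 mm in diameter from 0 to 10 mm out, round head 18 mm in diameter from 10 to 26 mm; three small sprung nibs, 21 mm out, bulge to 22 mm diameter and grip the cap.
- stud1 (a joint): How far stud1 has been drawn out of the board (m): 0 is home, as at the start. A pull of more than about 18 N slides it out (at most 20 mm). A straight pull on the cap takes some 30 N; while the cap is being twisted (0.35 N m) it comes off under 8 to 14 N, at about 2 mm per radian, to and fro; it is free after 13 mm, clear of the head after 18 mm.
- stud2_foot (a point): Foot of the right (-y) stud, on its axis at the board's face. z: the stud's axis, square out of the face; x: up the slope; y: along the board. Neck 9 mm in diameter from 0 to 10 mm out, round head 18 mm in diameter from 10 to 26 mm; three small sprung nibs, 21 mm out, bulge to 22 mm diameter and grip the cap.
- stud2 (a joint): How far stud2 has been drawn out of the board (m): 0 is home, as at the start. A pull of more than about 18 N slides it out (at most 20 mm). A straight pull on the cap takes some 30 N; while the cap is being twisted (0.35 N m) it comes off under 8 to 14 N, at about 2 mm per radian, to and fro; it is free after 13 mm, clear of the head after 18 mm.
- cap0: Grey plastic push-on cap, 40 g, on the stud of the same number (absent: that stud starts bare). Round skirt 31 mm in diameter, 22 mm tall, open below (bore 20 mm, 18 mm deep), with a grip bar on top: 32 mm long (x), 14 mm thick (y), 25 mm tall. Origin: centre of the skirt's open rim, 8 mm off the board at the start; z along the axis to the bar, whose top is 47 mm up.
- cap1: Grey plastic push-on cap, 40 g, on the stud of the same number (absent: that stud starts bare). Round skirt 31 mm in diameter, 22 mm tall, open below (bore 20 mm, 18 mm deep), with a grip bar on top: 32 mm long (x), 14 mm thick (y), 25 mm tall. Origin: centre of the skirt's open rim, 8 mm off the board at the start; z along the axis to the bar, whose top is 47 mm up.
- cap2: Grey plastic push-on cap, 40 g, on the stud of the same number (absent: that stud starts bare). Round skirt 31 mm in diameter, 22 mm tall, open below (bore 20 mm, 18 mm deep), with a grip bar on top: 32 mm long (x), 14 mm thick (y), 25 mm tall. Origin: centre of the skirt's open rim, 8 mm off the board at the start; z along the axis to the bar, whose top is 47 mm up.
- plaque0: Dark wooden plaque, 90 g (may be absent), 110 (x) by 66 (y) by 8 mm, lying handle up. Origin: centre of the underside; x to its upper edge. Upright handle block 44 (x) by 16 (y) mm, top 35 mm above the underside, centred at x = -27 mm. Keyhole right through: opening 27 by 27 mm centred at x = 16 mm, then a 13 mm wide slot running to x = 44.5 mm.
- plaque0_lock (a point): Point in the keyhole's slot, on the underside (x = 40 mm), that meets the stud's foot when the plaque hangs fully pulled down; axes as the plaque's.
- plaque1: Dark wooden plaque, 90 g (may be absent), 110 (x) by 66 (y) by 8 mm, lying handle up. Origin: centre of the underside; x to its upper edge. Upright handle block 44 (x) by 16 (y) mm, top 35 mm above the underside, centred at x = -27 mm. Keyhole right through: opening 27 by 27 mm centred at x = 16 mm, then a 13 mm wide slot running to x = 44.5 mm.
- plaque1_lock (a point): Point in the keyhole's slot, on the underside (x = 40 mm), that meets the stud's foot when the plaque hangs fully pulled down; axes as the plaque's.
- plaque2: Dark wooden plaque, 90 g (may be absent), 110 (x) by 66 (y) by 8 mm, lying handle up. Origin: centre of the underside; x to its upper edge. Upright handle block 44 (x) by 16 (y) mm, top 35 mm above the underside, centred at x = -27 mm. Keyhole right through: opening 27 by 27 mm centred at x = 16 mm, then a 13 mm wide slot running to x = 44.5 mm.
- plaque2_lock (a point): Point in the keyhole's slot, on the underside (x = 40 mm), that meets the stud's foot when the plaque hangs fully pulled down; axes as the plaque's.
- pan: Open steel pan standing fixed on the counter, 130 mm (x) by 160 mm (y), 45 mm tall, walls and floor 3 mm. Origin: centre of its underside.
- jar: Amber glass jar with steel lid, 60 mm in diameter, 100 mm tall; not part of the job, to be left where it is. Origin: centre of its underside.
- giftbox: Cardboard gift box, 45 x 75 x 35 mm; not part of the job, to be left where it is. Origin: centre of its underside.
- can: Copper-coloured can, 62 mm in diameter, 80 mm tall; not part of the job, to be left where it is. Origin: centre of its underside.

How it is judged (in metres and radians):
At the end, for the whole second after the job is handed in: Each cap lies in the pan. Each plaque hangs on its own stud: neck within 7 mm of the slot's locked position (6 mm sideways), flat on the board (5 mm, 0.12 rad), handle end down the slope. All at rest; studs drawn out less than 4 mm (x of cap0 in the frame of pan between -0.066 and 0.066 m and y of cap0 in the frame of pan between -0.081 and 0.081 m and z of cap0 in the frame of pan between -0.01 and 0.06 m and linear speed of each of cap0, cap1, cap2, plaque0, plaque1, plaque2 below 0.03 m/s and x of cap1 in the frame of pan between -0.066 and 0.066 m and y of cap1 in the frame of pan between -0.081 and 0.081 m and z of cap1 in the frame of pan between -0.01 and 0.06 m and x of cap2 in the frame of pan between -0.066 and 0.066 m and y of cap2 in the frame of pan between -0.081 and 0.081 m and z of cap2 in the frame of pan between -0.01 and 0.06 m and ((x of plaque0_lock in the frame of stud0_foot between -0.006 and 0.007 m and y of plaque0_lock in the frame of stud0_foot between -0.006 and 0.006 m and z of plaque0_lock in the frame of stud0_foot between -0.005 and 0.005 m and angle between the z axis of plaque0 and the z axis of stud0_foot, either way round below 0.12 rad and x of plaque0 in the frame of stud0_foot below -0.02 m) or (x of plaque0_lock in the frame of stud1_foot between -0.006 and 0.007 m and y of plaque0_lock in the frame of stud1_foot between -0.006 and 0.006 m and z of plaque0_lock in the frame of stud1_foot between -0.005 and 0.005 m and angle between the z axis of plaque0 and the z axis of stud1_foot, either way round below 0.12 rad and x of plaque0 in the frame of stud1_foot below -0.02 m) or (x of plaque0_lock in the frame of stud2_foot between -0.006 and 0.007 m and y of plaque0_lock in the frame of stud2_foot between -0.006 and 0.006 m and z of plaque0_lock in the frame of stud2_foot between -0.005 and 0.005 m and angle between the z axis of plaque0 and the z axis of stud2_foot, either way round below 0.12 rad and x of plaque0 in the frame of stud2_foot below -0.02 m)) and ((x of plaque1_lock in the frame of stud0_foot between -0.006 and 0.007 m and y of plaque1_lock in the frame of stud0_foot between -0.006 and 0.006 m and z of plaque1_lock in the frame of stud0_foot between -0.005 and 0.005 m and angle between the z axis of plaque1 and the z axis of stud0_foot, either way round below 0.12 rad and x of plaque1 in the frame of stud0_foot below -0.02 m) or (x of plaque1_lock in the frame of stud1_foot between -0.006 and 0.007 m and y of plaque1_lock in the frame of stud1_foot between -0.006 and 0.006 m and z of plaque1_lock in the frame of stud1_foot between -0.005 and 0.005 m and angle between the z axis of plaque1 and the z axis of stud1_foot, either way round below 0.12 rad and x of plaque1 in the frame of stud1_foot below -0.02 m) or (x of plaque1_lock in the frame of stud2_foot between -0.006 and 0.007 m and y of plaque1_lock in the frame of stud2_foot between -0.006 and 0.006 m and z of plaque1_lock in the frame of stud2_foot between -0.005 and 0.005 m and angle between the z axis of plaque1 and the z axis of stud2_foot, either way round below 0.12 rad and x of plaque1 in the frame of stud2_foot below -0.02 m)) and ((x of plaque2_lock in the frame of stud0_foot between -0.006 and 0.007 m and y of plaque2_lock in the frame of stud0_foot between -0.006 and 0.006 m and z of plaque2_lock in the frame of stud0_foot between -0.005 and 0.005 m and angle between the z axis of plaque2 and the z axis of stud0_foot, either way round below 0.12 rad and x of plaque2 in the frame of stud0_foot below -0.02 m) or (x of plaque2_lock in the frame of stud1_foot between -0.006 and 0.007 m and y of plaque2_lock in the frame of stud1_foot between -0.006 and 0.006 m and z of plaque2_lock in the frame of stud1_foot between -0.005 and 0.005 m and angle between the z axis of plaque2 and the z axis of stud1_foot, either way round below 0.12 rad and x of plaque2 in the frame of stud1_foot below -0.02 m) or (x of plaque2_lock in the frame of stud2_foot between -0.006 and 0.007 m and y of plaque2_lock in the frame of stud2_foot between -0.006 and 0.006 m and z of plaque2_lock in the frame of stud2_foot between -0.005 and 0.005 m and angle between the z axis of plaque2 and the z axis of stud2_foot, either way round below 0.12 rad and x of plaque2 in the frame of stud2_foot below -0.02 m)) and value of joint each of stud0, stud1, stud2 below 0.004 m); the robot touches nothing.
It fails at once if a stud is drawn out of the board by more than 4 mm (value of joint any of stud0, stud1, stud2 above 0.004 m).
It fails at once if a bystander (jar, gift box, can) is pushed away by more than 50 mm (distance of any of jar, giftbox, can from where it was at the start of the episode above 0.05 m).
It fails at once if the jar or the can is knocked over (angle between any of jar, can's own z axis and vertical above 0.6 rad).
Of cap0, cap1, cap2 only 2 to 3 are there at a start; the rules pass over those that are not, and their reading is None.
Of plaque0, plaque1, plaque2 only 2 to 3 are there at a start; the rules pass over those that are not, and their reading is None.
At some moment in a run one of plaque0, plaque1, plaque2 may be knocked a few centimetres aside while the robot is not near it.
Once in a run the grip may slacken for a moment while it holds something.
It also fails if it takes over 210 s, if anything falls off the work surface, if the arm or the gripper's body presses on something with over 40 N, if the wrist force passes 120 N, or if a joint passes its speed limit or range.

## Working session

There is one attempt and no reset: what is moved stays moved. The work goes in short steps, each a Python script; the robot and the scene stay as the last script left them, time stands still between calls to the robot, and variables do not carry over. Pictures are saved under pics/ and viewed, at most 14 in all, crops included, and the job is handed in when it is done.

```bash
mkdir -p pics; ls; python3 - <<'E'
from plant import env, capture, sensors
import cv2, numpy as np
for n in ("scene","top"):
    c=capture(n); cv2.imwrite(f"pics/{n}0.png",c["color"][:,:,::-1]); np.savez(f"{n}0.npz",**c)
    print(n,c["mtx"].tolist(),(-c["R"].T@c["t"]).round(0),c["R"].round(3).tolist())
print(env.tips_ahead,sensors.read_clock(),sensors.read_ee_pos(),sensors.read_ee_rot(),sensors.read_gripper_width())
E
```

```text
pics
scene [[455.9048448371512, 0.0, 319.5657877047622], [0.0, 455.9048448371512, 242.11082150776593], [0.0, 0.0, 1.0]] [1277. -280.  671.] [[0.366, 0.93, 0.025], [0.563, -0.2, -0.802], [-0.741, 0.308, -0.597]]
top [[577.6758118085748, 0.0, 320.02973221233145], [0.0, 577.6758118085748, 242.2264983108391], [0.0, 0.0, 1.0]] [ 450.   29. 1178.] [[0.028, -1.0, 0.013], [-0.996, -0.029, -0.083], [0.083, -0.011, -0.996]]
182.2 0.1 [ 179.18460605 -598.64472647  404.01785593] [-6.43254632e-04  9.89445169e-01  1.44906287e-01 -1.11069381e-04] 86.79655841160438
```

View pics/top0.png

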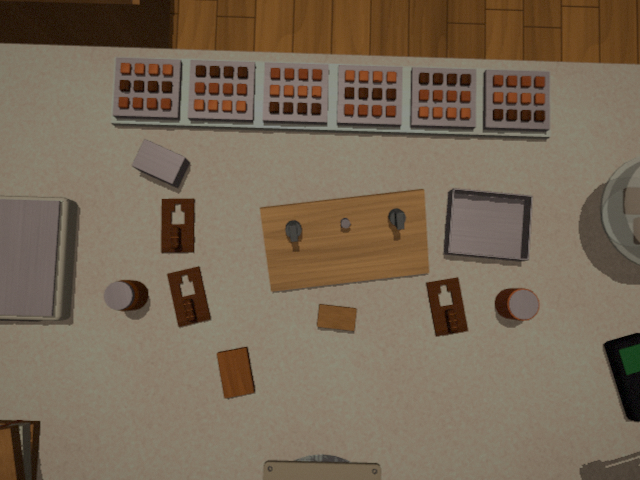

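View pics/scene0.png

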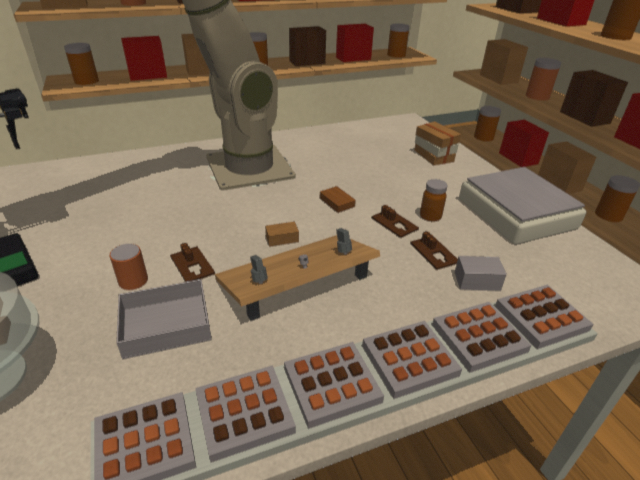

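The top view (x up, y left) shows:
- **Caps:** two, at about (294,231) and (397,219). The middle stud, at (345,225), is bare.
- **Plaques:** three, at about (178,226), (189,297) and (447,307), all with the handle towards the robot.
- **Others:** pan (488,225), jar (126,295), can (517,304), gift box (337,318) or another box.

The scene view agrees.

```bash
cat > h.py <<'E'
import numpy as np, cv2
from scipy.spatial.transform import Rotation as Rn
def R2q(R): q=Rn.from_matrix(R).as_quat(); return np.array([q[3],*q[:3]])
def q2R(q): return Rn.from_quat([q[1],q[2],q[3],q[0]]).as_matrix()
def ray(c,px):
    uv=cv2.undistortPoints(np.float32(px).reshape(-1,1,2),c["mtx"],None).reshape(-1,2)
    d=np.c_[uv,np.ones(len(uv))]@c["R"]; return -c["R"].T@c["t"],d
def onplane(c,px,p0,n=(0,0,1)):
    o,d=ray(c,px); n=np.array(n,float)
    return o+d*((np.array(p0,float)-o)@n/(d@n))[:,None]
def onz(c,px,z): return onplane(c,px,(0,0,z))
def wristcap(capture,sensors):
    p,q=sensors.read_ee_pos(),sensors.read_ee_rot(); c=capture("wrist")
    T=np.eye(4);T[:3,:3]=q2R(q);T[:3,3]=p; W=T@c["tool_from_camera"]
    c["R"]=W[:3,:3].T; c["t"]=-c["R"]@W[:3,3]; return c
def proj(c,X):
    y=np.atleast_2d(X)@c["R"].T+c["t"]; y=y@c["mtx"].T; return y[:,:2]/y[:,2:]
def plaque_mask(img):
    h=cv2.cvtColor(img,cv2.COLOR_RGB2HSV)
    return ((h[...,2]<110)&(h[...,1]>120)).astype(np.uint8)*255
def tool(zdir,ydir):
    z=np.array(zdir,float);z/=np.linalg.norm(z);y=np.array(ydir,float);y-=z*(y@z);y/=np.linalg.norm(y)
    return np.c_[np.cross(y,z),y,z]
E
python3 - <<'E'
import numpy as np,cv2
from h import *
c=dict(np.load("top0.npz")); img=c["color"]
for n,p in dict(board=(300,265),plq=(165,235),grey=(488,225),can=(500,312),jar=(140,300),hand=(175,240),counter=(400,400),cap=(294,231)).items():
    print(n,cv2.cvtColor(img,cv2.COLOR_RGB2HSV)[p[1],p[0]],end=' ')
h=cv2.cvtColor(img,cv2.COLOR_RGB2HSV)
m=cv2.inRange(h,(5,90,90),(25,255,255)); m[:,:250]=0;m[:,440:]=0;m[:180]=0;m[303:]=0
k=max(cv2.findContours(m,0,1)[0],key=cv2.contourArea)
hull=cv2.convexHull(k); ap=cv2.approxPolyDP(hull,8,True).reshape(-1,2); print("\nboard",ap.tolist())
for a in ap:
    z=75 if a[1]<240 else 17; print(a,onz(c,a,z).round(1))
m=plaque_mask(img)
for k in cv2.findContours(m,0,1)[0]:
    A=cv2.contourArea(k); r=cv2.minAreaRect(k)
    if 800<A<3000: print(A,np.round(r[0]),np.round(r[1]),r[2],onz(c,r[0],6).round(1))
print("jar",onz(c,(120,295),100),"can",onz(c,(521,304),80),"pan",onz(c,[(449,190),(531,195),(527,262),(446,257)],45).round(0).tolist())
print("boxes",onz(c,[(337,314),(162,160),(236,372)],35).round(0).tolist(), onz(c,[(345,222)],85))
cv2.imwrite("pics/crop1.png",cv2.resize(img[180:320,130:420][:,:,::-1],None,fx=2.7,fy=2.7,interpolation=cv2.INTER_CUBIC))
E
```

```text
board [ 16 148 134] plq [ 13 209  67] grey [ 10  38 120] can [ 10 207  48] jar [  9 242  38] hand [ 11 179  64] counter [ 17  57 138] cap [21 25 70] 
board [[423, 189], [427, 273], [271, 290], [261, 207]]
[423 189] [[ 651.6 -179.6   75. ]]
[427 273] [[ 491.4 -200.8   17. ]]
[271 290] [[448.6 111.5  17. ]]
[261 207] [[607.1 132.1  75. ]]
1547.5 [ 20. 450.] [59. 39.] 90.0 [[122.9 594.4   6. ]]
1373.0 [236. 372.] [47. 31.] 80.13418579101562 [[283.1 177.2   6. ]]
900.0 [631. 376.] [81. 34.] 72.6459732055664 [[ 295.8 -617.7    6. ]]
1657.5 [447. 306.] [54. 32.] 79.3803482055664 [[ 425.5 -243.6    6. ]]
1684.0 [188. 296.] [54. 33.] 77.6192398071289 [[431.4 277.8   6. ]]
1620.5 [177. 225.] [32. 54.] 1.123302698135376 [[573.9 307.1   6. ]]
882.5 [323.  26.] [53. 24.] 90.0 [[1003.    22.5    6. ]]
2436.5 [224.  24.] [64. 50.] 1.5481576919555664 [[1000.7  230.9    6. ]]
jar [[431.71946007 384.14575014 100.        ]] can [[ 435.47161253 -367.98595945   80.        ]] pan [[657.0, -237.0, 45.0], [651.0, -401.0, 45.0], [518.0, -393.0, 45.0], [523.0, -232.0, 45.0]]
boxes [[405.0, -21.0, 35.0], [702.0, 337.0, 35.0], [288.0, 173.0, 35.0]] [[581.65936866 -29.62088371  85.        ]]
```

The board pose checks out: width 315 mm, slope length 160 mm in plan, and stud1's head lands within 2 mm of the prediction. Next is a wrist view square to the board.

```bash
cat >> h.py <<'E'
yaw=0.1395; ca,sa=np.cos(np.radians(20)),np.sin(np.radians(20))
ex=np.array([np.cos(yaw),np.sin(yaw),0]); ey=np.array([-np.sin(yaw),np.cos(yaw),0]); ez=np.array([0,0,1.])
up=ca*ex+sa*ez; nn=-sa*ex+ca*ez
mid=np.array([549.7,-34.2,46.])
FOOT=[mid+42*up+100*ey, mid+42*up, mid+42*up-100*ey]
E
python3 - <<'E'
from h import *; from plant import env,capture,sensors
R=tool(-nn,ey); 
for y in (ey,-ey):
    q=env.ik(FOOT[1]+420*nn-20*up,R2q(tool(-nn,y))); print(q)
s=min((ey,-ey),key=lambda y:abs((env.ik(FOOT[1]+420*nn-20*up,R2q(tool(-nn,y)))or[9]*7)[6]) if env.ik(FOOT[1]+420*nn-20*up,R2q(tool(-nn,y))) is not None else 99)
env.reach(FOOT[1]+420*nn-20*up,R2q(tool(-nn,s)))
c=wristcap(capture,sensors); np.savez("w1.npz",**c)
print(s,c["tool_from_camera"].round(2).tolist(),c["mtx"][0],proj(c,np.array(FOOT)).round(0).tolist(),sensors.read_clock())
cv2.imwrite("pics/w1.png",c["color"][:,:,::-1])
E
```

```text
[ 0.59106567 -0.24302772 -0.46010575  1.9719341  -0.22585595  1.05779953
  1.91314831]
[ 0.94993804 -0.28118223 -0.74148626  1.96006798 -0.34409681  1.07627346
 -1.11801384]Traceback (most recent call last):
  File "<stdin>", line 5, in <module>
  File "<stdin>", line 5, in <lambda>
ValueError: The truth value of an array with more than one element is ambiguous. Use a.any() or a.all()
```

```bash
python3 - <<'E'
from h import *; from plant import env,capture,sensors
env.reach(FOOT[1]+420*nn-20*up,R2q(tool(-nn,-ey)))
c=wristcap(capture,sensors); np.savez("w1.npz",**c)
print(c["tool_from_camera"].round(2).tolist(),c["mtx"][0],proj(c,np.array(FOOT)).round(0).tolist(),sensors.read_clock(),sensors.read_q())
cv2.imwrite("pics/w1.png",c["color"][:,:,::-1])
E
```

```text
[[0.0, -0.97, -0.25, 67.73], [1.0, 0.0, 0.0, -0.73], [-0.0, -0.25, 0.97, 19.93], [0.0, 0.0, 0.0, 1.0]] [381.87665263   0.         319.18292187] [[223.0, 186.0], [319.0, 186.0], [415.0, 186.0]] 2.4167 [ 0.95045509 -0.28043883 -0.74053317  1.95973962 -0.34392349  1.07628224
 -1.11779266]
```

View pics/w1.png

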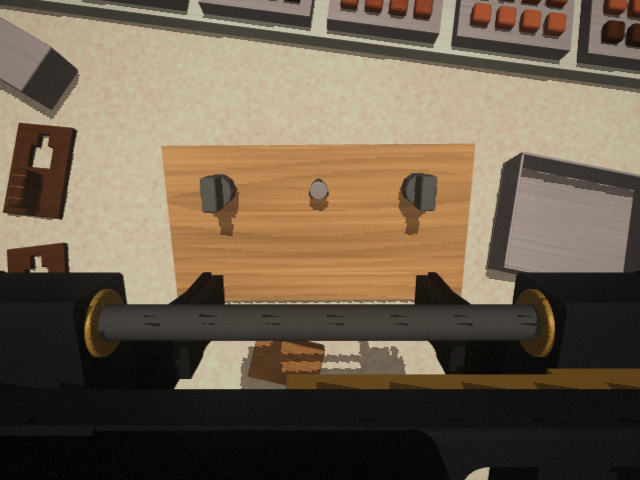

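The wrist view shows both cap bars lying up and down the slope, cap0 at about (210,194) and cap2 at (427,192). Stud1's head is at (319,190). I'll refine these positions from this frame.

```bash
python3 - <<'E'
from h import *
c=dict(np.load("w1.npz")); img=c["color"]; h=cv2.cvtColor(img,cv2.COLOR_RGB2HSV)
print("pred head",proj(c,FOOT[1]+26*nn).round(1),"cap tops",proj(c,[FOOT[0]+55*nn,FOOT[2]+55*nn]).round(1).tolist())
m=((h[...,1]<60)&(h[...,2]>30)).astype(np.uint8)
def loc(X): d=X-FOOT[1]; return np.round([d@up,d@ey,d@nn],1)
roi=m[170:210,300:340]; ys,xs=np.nonzero(roi); print("head",len(xs),xs.mean()+300,ys.mean()+170, loc(onplane(c,[(xs.mean()+300,ys.mean()+170)],FOOT[1]+26*nn,nn)[0]))
print(h[194,195:240,2].tolist()); print(h[192,398:440,2].tolist())
o=cv2.resize(img[160:240,180:460][:,:,::-1],None,fx=2.85,fy=2.85,interpolation=cv2.INTER_CUBIC)
cv2.imwrite("pics/c1.png",o)
# board corners on its own face
hb=cv2.inRange(h,(8,100,90),(25,255,255)); hb[:, :155]=0; hb[:,480:]=0; hb[:140]=0; hb[268:]=0
k=max(cv2.findContours(hb,0,1)[0],key=cv2.contourArea); e=k.reshape(-1,2)
print("upper corners",[(p.tolist(),loc(onplane(c,[p],mid,nn)[0]).tolist()) for p in (e[np.argmin(e.sum(1))],e[np.argmax(e[:,0]-e[:,1])])])
E
```

```text
pred head [[318.8 189. ]] cap tops [[208.4, 193.1], [429.2, 192.9]]
head 250 318.16 189.728 [-0.8  0.7 26. ]
[161, 164, 163, 163, 158, 124, 84, 87, 91, 89, 91, 90, 89, 92, 90, 95, 91, 96, 89, 83, 71, 49, 46, 42, 45, 45, 43, 54, 74, 94, 86, 90, 91, 92, 92, 84, 57, 42, 45, 58, 86, 99, 104, 128, 172]
[172, 121, 113, 104, 64, 43, 44, 52, 72, 91, 88, 91, 90, 90, 89, 92, 81, 51, 44, 47, 41, 45, 45, 61, 80, 90, 96, 93, 93, 90, 89, 90, 91, 92, 91, 90, 85, 78, 106, 167, 182, 181]
upper corners [([162, 146], [40.6, 159.7, 0.0]), ([474, 144], [42.3, -157.9, -0.0])]
```

View pics/c1.png

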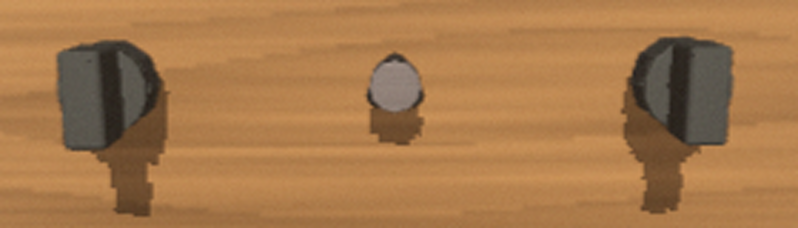

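```bash
sed -i 's/^yaw=0.1395/yaw=0.1345/' h.py; cat >> h.py <<'E'
FOOT=[f+0.8*ey-0.5*up for f in FOOT]
def rotn(a): return Rn.from_rotvec(a*nn).as_matrix()
Rb=tool(-nn,-ey)
def pull_cap(env,sensors,i,off=0.0):
    f=FOOT[i]+off*ey; g=lambda h: f+(h+164)*nn
    env.ungrasp(); env.reach(g(120),R2q(Rb))
    t=sensors.read_clock(); env.movel(g(118),R2q(rotn(.4)@Rb),max_speed=4); print("air twist s",sensors.read_clock()-t)
    env.movel(g(118),R2q(Rb),max_speed=4); print(sensors.read_clock()-t)
    if env.movel(g(51),force_limit=8): print("TOUCH",sensors.read_ee_pos()); return
    F0=np.array(sensors.read_wrist_force()); env.clamp(60)
    P=lambda: -(np.array(sensors.read_wrist_force())-F0)@nn
    print("width",sensors.read_gripper_width(),"F",(np.array(sensors.read_wrist_force())-F0).round(1))
    r=0;a=0;d=1;log=[]
    for k in range(60):
        p=P(); 
        if p<11: r+=0.7
        elif p>14: r-=0.3
        a+=d*0.4
        if abs(a)>0.7: d=-d
        st=env.movel(g(51+r),R2q(rotn(a)@Rb),max_speed=2.5,force_limit=15)
        log.append((round(r,1),round(P(),1),round((np.array(sensors.read_ee_pos())-g(51))@nn,1),round(sensors.read_gripper_width(),1),int(st)))
        if log[-1][2]>14.5: break
        if P()>17 or log[-1][3]<10: print("STOP"); break
    print(log,sensors.read_clock())
E
python3 - <<'E'
from h import *; from plant import env,capture,sensors
pull_cap(env,sensors,0)
E
```

```text
air twist s 0.6499999999999999
1.1999999999999997
width 13.385305250418298 F [ 0.9 -1.  -2.6]
[(0.7, np.float64(3.3), np.float64(0.6), 13.4, 0), (1.4, np.float64(1.0), np.float64(1.4), 13.2, 0), (2.1, np.float64(1.5), np.float64(2.1), 13.6, 0), (2.8, np.float64(4.4), np.float64(2.7), 13.5, 0), (3.5, np.float64(5.1), np.float64(3.4), 13.5, 0), (4.2, np.float64(5.6), np.float64(3.9), 13.5, 0), (4.9, np.float64(4.3), np.float64(4.7), 13.5, 0), (5.6, np.float64(5.4), np.float64(5.4), 13.7, 0), (6.3, np.float64(4.5), np.float64(6.1), 13.6, 0), (7.0, np.float64(7.0), np.float64(6.9), 13.7, 0), (7.7, np.float64(2.7), np.float64(7.6), 13.2, 0), (8.4, np.float64(5.9), np.float64(8.3), 13.6, 0), (9.1, np.float64(6.0), np.float64(9.0), 13.6, 0), (9.8, np.float64(3.0), np.float64(9.7), 13.3, 0), (10.5, np.float64(3.7), np.float64(10.4), 13.8, 0), (11.2, np.float64(3.9), np.float64(11.2), 13.5, 0), (11.9, np.float64(0.3), np.float64(12.0), 13.2, 0), (12.6, np.float64(-4.9), np.float64(12.8), 13.6, 0), (13.3, np.float64(-5.6), np.float64(13.5), 13.5, 0), (14.0, np.float64(-3.0), np.float64(14.2), 13.8, 0), (14.7, np.float64(-2.5), np.float64(14.8), 13.7, 0)] 18.9917
```

```bash
python3 - <<'E'
from h import *; from plant import env,capture,sensors
p=np.array(sensors.read_ee_pos())
print(env.movel(p+8*nn,max_speed=20,force_limit=12), env.movel(p+50*nn,force_limit=12),sensors.read_gripper_width(),sensors.read_wrist_force())
c=wristcap(capture,sensors); cv2.imwrite("pics/w2.png",c["color"][:,:,::-1])
E
```

```text
False False 13.329774230171225 [ 0.22871829 -0.1363464   0.01207035]
```

View pics/w2.png

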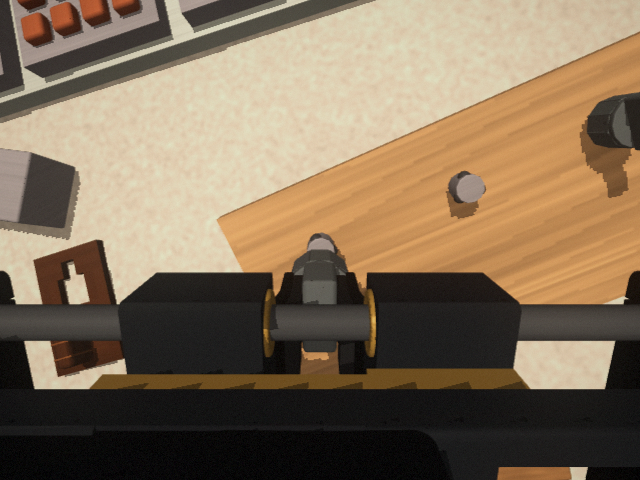

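Cap0 is off and held at (320,275), with the bare stud behind it at (320,240). I'll drop it in the pan and then do cap2.

```bash
cat >> h.py <<'E'
PAN=np.array([587.,-316.,0])
def drop(env,sensors,dy):
    p=np.array(sensors.read_ee_pos()); env.movel(p+60*ez); 
    q=R2q(tool(-ez,[0,-1,0])); t=PAN+[0,dy,70+164]
    env.reach(t+100*ez,q); print("held",sensors.read_gripper_width())
    env.movel(t,force_limit=10,max_speed=200); env.ungrasp(); env.movel(t+110*ez,max_speed=300)
E
python3 - <<'E'
from h import *; from plant import env,capture,sensors
drop(env,sensors,-32)
pull_cap(env,sensors,2)
p=np.array(sensors.read_ee_pos())
print(env.movel(p+8*nn,max_speed=20,force_limit=12), env.movel(p+50*nn,force_limit=12),sensors.read_gripper_width(),sensors.read_clock())
c=wristcap(capture,sensors); cv2.imwrite("pics/w3.png",c["color"][:,:,::-1])
E
```

```text
held 13.64791311302424
air twist s 0.6499999999999986
1.1999999999999993
width 13.466719682698113 F [ 1.7 -2.6 -3.6]
[(0.7, np.float64(5.4), np.float64(0.7), 13.3, 0), (1.4, np.float64(6.9), np.float64(1.6), 13.5, 0), (2.1, np.float64(3.7), np.float64(2.3), 13.2, 0), (2.8, np.float64(6.4), np.float64(2.8), 13.6, 0), (3.5, np.float64(5.6), np.float64(3.4), 13.6, 0), (4.2, np.float64(5.5), np.float64(4.2), 13.6, 0), (4.9, np.float64(4.0), np.float64(4.9), 13.9, 0), (5.6, np.float64(7.6), np.float64(5.6), 13.2, 0), (6.3, np.float64(8.1), np.float64(6.4), 13.3, 0), (7.0, np.float64(7.3), np.float64(7.3), 13.7, 0), (7.7, np.float64(2.9), np.float64(7.9), 13.3, 0), (8.4, np.float64(6.9), np.float64(8.5), 13.1, 0), (9.1, np.float64(3.0), np.float64(9.0), 13.6, 0), (9.8, np.float64(7.8), np.float64(9.7), 13.7, 0), (10.5, np.float64(5.4), np.float64(10.4), 13.5, 0), (11.2, np.float64(6.4), np.float64(11.2), 13.8, 0), (11.9, np.float64(0.3), np.float64(12.3), 13.5, 0), (12.6, np.float64(-2.0), np.float64(13.3), 13.3, 0), (13.3, np.float64(-5.2), np.float64(13.8), 13.7, 0), (14.0, np.float64(-2.5), np.float64(14.2), 13.6, 0), (14.7, np.float64(-0.4), np.float64(14.6), 13.6, 0)] 40.2667
False False 13.667775164941407 41.2417
```

View pics/w3.png

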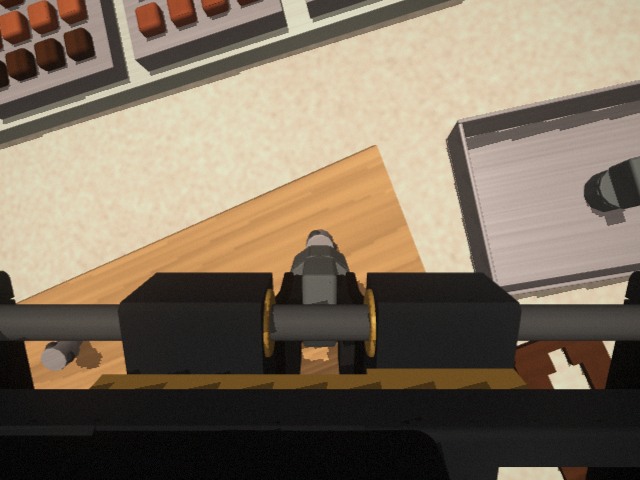

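Cap0 lies in the pan and cap2 is held and clear. Next I'll drop it and measure the plaques with the wrist camera from directly above.

```bash
cat >> h.py <<'E'
def fit(c,guess,zb=0):
    """plaque pose from the outline at mid thickness: centre, yaw, sizes, hole offset"""
    m=plaque_mask(c["color"]); best=None
    ks,hi=cv2.findContours(m,cv2.RETR_CCOMP,cv2.CHAIN_APPROX_NONE)
    for i,k in enumerate(ks):
        if hi[0,i,3]>=0 or cv2.contourArea(k)<600: continue
        X=onz(c,k.reshape(-1,2),zb+4)[:,:2].astype(np.float32); r=cv2.minAreaRect(X)
        s=sorted(r[1])
        if abs(s[0]-66)>9 or abs(s[1]-110)>12: continue
        d=np.linalg.norm(np.array(r[0])-guess[:2])
        if best is None or d<best[0]:
            b=cv2.boxPoints(r); e=[b[1]-b[0],b[2]-b[1]]; u=max(e,key=np.linalg.norm); u=u/np.linalg.norm(u)
            ch=[j for j in range(len(ks)) if hi[0,j,3]==i]
            off=None
            if ch:
                j=max(ch,key=lambda j:cv2.contourArea(ks[j])); M=cv2.moments(ks[j])
                hc=onz(c,[(M["m10"]/M["m00"],M["m01"]/M["m00"])],zb+4)[0,:2]; off=hc-r[0]
                if off@u<0: u=-u
                off=np.round([off@u,off@np.array([-u[1],u[0]])],1)
            elif u[0]<0: u=-u
            best=(d,np.array(r[0]),u,np.round(s,1),off)
    return best
def look(env,capture,sensors,g,u=(1,0)):
    u=np.array([*u,0]); v=np.cross(ez,u)
    env.reach(np.array([*g[:2],400.])-30*u,R2q(tool(-ez,-v)))
    c=wristcap(capture,sensors); return c,fit(c,g)
E
python3 - <<'E'
from h import *; from plant import env,capture,sensors
drop(env,sensors,32)
t=capture("top")
for g in [(425,-244),(431,278),(574,307)]:
    f=fit(t,g); print("top",f)
    if f is None or f[0]>80: continue
    c,w=look(env,capture,sensors,f[1],f[2]); print("wrist",w, sensors.read_q().round(2)); cv2.imwrite(f"pics/p{g[0]}.png",c["color"][:,:,::-1])
print(sensors.read_clock())
E
```

```text
held 13.344613328062454
top (np.float64(41.68684518412758), array([ 434.6427002 , -284.55627441]), array([0.9890583 , 0.14752527], dtype=float32), array([ 66.1, 109.1]), array([20.6,  0. ]))
wrist (np.float64(1.284981832074917), array([ 434.31661987, -283.31335449]), array([0.9892822 , 0.14601634], dtype=float32), array([ 65.9, 110.4]), array([21.1, -0.2])) [ 0.84  0.07 -0.33  1.78  0.02  1.29 -0.91]
top (np.float64(0.5892400431016319), array([431.58856201, 278.02825928]), array([0.9663934 , 0.25706756], dtype=float32), array([ 65.5, 109.6]), array([20.5, -0. ]))
wrist (np.float64(0.3242117754634155), array([431.29553223, 278.16699219]), array([0.9658796 , 0.25899154], dtype=float32), array([ 65.7, 110.5]), array([21.3, -0. ])) [ 0.5   0.19 -1.27  1.78  0.18  1.31 -2.13]
top (np.float64(1.4129699482797227), array([574.76977539, 308.18487549]), array([0.9989374 , 0.04608726], dtype=float32), array([ 64.9, 108.7]), array([20.2, -0.9]))
wrist (np.float64(0.8057118372768404), array([574.4644165 , 307.43927002]), array([0.9993044 , 0.03729159], dtype=float32), array([ 65.8, 110.3]), array([21.4,  0.1])) [ 0.2   0.58 -1.14  1.42  0.52  1.46 -2.45]
48.7
```

Plaque positions from the top and wrist cameras agree within 1.5 mm. The right plaque has been knocked towards the can, so it and the one by the jar need to be shifted lengthways first. I'll start with the free plaque, on stud0.

```bash
cat >> h.py <<'E'
GH=28
def pick(env,sensors,c,u,along=False,grip=40):
    u=np.array([*u,0]); u/=np.linalg.norm(u); v=np.cross(ez,u)
    p=np.array([*c,0])-27*u+(GH+164)*ez
    ys=(u,-u) if along else (-v,)
    s=[(abs(q[6]),i) for i,q in enumerate(env.ik(p+90*ez,R2q(tool(-ez,y))) for y in ys) if q is not None]
    R=R2q(tool(-ez,ys[min(s)[1]]))
    env.ungrasp(); env.reach(p+90*ez,R)
    if env.movel(p,force_limit=8,max_speed=120): print("TOUCH",sensors.read_ee_pos()-p)
    env.clamp(grip); print("width",sensors.read_gripper_width())
    env.movel(p+90*ez,max_speed=120); return R
def hangpose(i,h,s=0,dx=0,dy=0): # underside h above the face, plaque slid s down the slope from the opening
    return FOOT[i]-(43+s+dx)*up+dy*ey+(GH+h+164)*nn
E
python3 - <<'E'
from h import *; from plant import env,capture,sensors
c,w=look(env,capture,sensors,(574.5,307.4),(1,.037)); print(w[1:])
pick(env,sensors,w[1]+.4*w[2],w[2])
env.reach(hangpose(0,70),R2q(Rb)); print(sensors.read_gripper_width(),sensors.read_clock())
c=wristcap(capture,sensors); np.savez("w4.npz",**c); 
tip=lambda X: sensors.read_ee_pos()+q2R(sensors.read_ee_rot())@np.array(X)
print("expect hole centre",proj(c,[tip([43,0,164+GH]),tip([43,0,164+GH-8]),tip([71,0,164+GH-8])]).round(1).tolist(),"stud head",proj(c,FOOT[0]+26*nn).round(1).tolist())
cv2.imwrite("pics/w4.png",c["color"][:,:,::-1])
E
```

```text
(array([574.49658203, 307.39056396]), array([0.9992396 , 0.03898791], dtype=float32), array([ 65.8, 109.8]), array([21.2,  0.1]))
width 16.068746308022362
16.003162858355225 54.0333
expect hole centre [[319.9, 194.9], [319.9, 197.5], [320.0, 130.2]] stud head [[321.9, 185.3]]
```

View pics/w4.png

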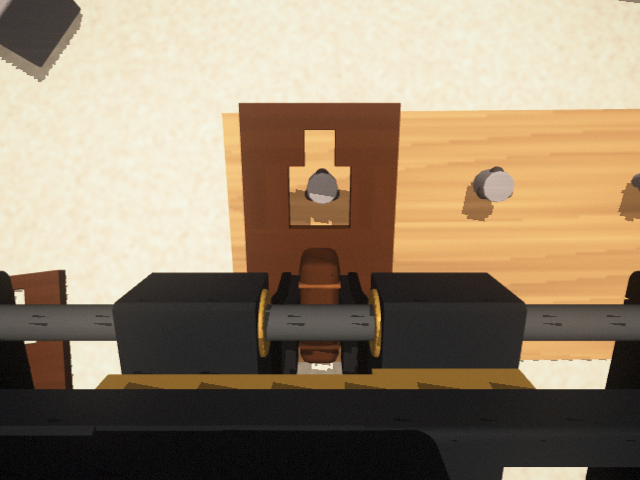

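The hole is centred at (320,197) and the slot top at row 130, as expected. The stud head is at (322,187), within about 1 mm of the prediction, so I'll lower and lock it.

```bash
cat >> h.py <<'E'
def hang(env,sensors,i,dx=0.8,dy=0):
    q=R2q(Rb); nz=lambda: (np.array(sensors.read_ee_pos())-hangpose(i,0))@np.c_[up,ey,nn]
    env.movel(hangpose(i,30,0,dx,dy),q,max_speed=120)
    st=env.movel(hangpose(i,-2,0,dx,dy),q,max_speed=35,force_limit=7); a=nz(); print("down",st,a.round(1),sensors.read_gripper_width())
    if a[2]>5: return False
    h=max(a[2],-1)+0.3
    st=env.movel(hangpose(i,h,27,dx,dy),q,max_speed=40,force_limit=9); a=nz(); print("slid",st,a.round(1),np.round(sensors.read_wrist_force(),1)); return a[0]<-20
def leave(env,sensors):
    env.ungrasp(); p=np.array(sensors.read_ee_pos()); env.movel(p+80*nn)
E
python3 - <<'E'
from h import *; from plant import env,capture,sensors
if hang(env,sensors,0):
    leave(env,sensors)
    c=wristcap(capture,sensors); np.savez("w5.npz",**c); cv2.imwrite("pics/w5.png",c["color"][:,:,::-1])
print(sensors.read_clock())
E
```

```text
down True [-0.8 -0.1  0.1] 15.490117921809247
slid True [-26.    0.1   0.4] [1.1 0.9 0.6]
58.9583
```

View pics/w5.png

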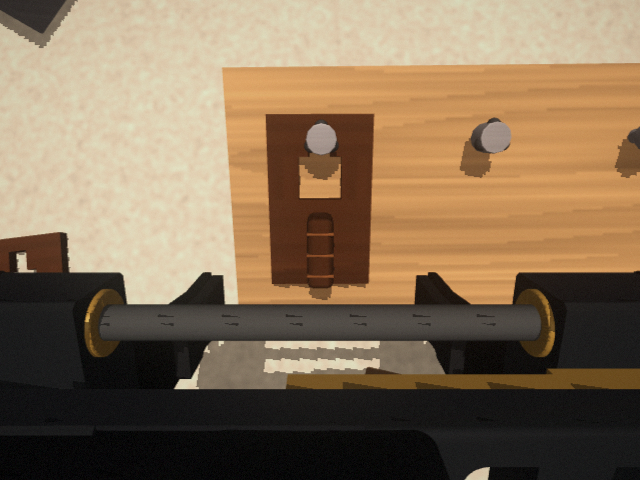

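The plaque is hanging on stud0, with the head at (321,139) over the slot end and lying flat. Next I'll shift the other two into the clear with a lengthwise grip.

```bash
cat >> h.py <<'E'
def relocate(env,capture,sensors,guess,dest):
    f=fit(capture("top"),guess); print("top",f)
    c,u=f[1],f[2]; R=pick(env,sensors,c,u,along=True)
    p=np.array([*dest,0])-27*np.array([*u,0])+(GH+164)*ez
    env.movel(p+90*ez,R); print("held",sensors.read_gripper_width())
    env.movel(p+8*ez,R); print(env.movel(p-3*ez,R,max_speed=30,force_limit=6)); env.ungrasp(); env.movel(p+90*ez)
E
python3 - <<'E'
from h import *; from plant import env,capture,sensors
p=np.array(sensors.read_ee_pos()); env.movel(p+120*ez)
relocate(env,capture,sensors,(431,278),(408,192))
f=fit(capture("top"),(408,192)); print(f)
c,w=look(env,capture,sensors,f[1],f[2]); print(w,sensors.read_clock(),sensors.read_q().round(2))
if w and w[0]<6:
    pick(env,sensors,w[1]+.4*w[2],w[2])
    env.reach(hangpose(1,70),R2q(Rb)); print(sensors.read_gripper_width(),sensors.read_clock())
    c=wristcap(capture,sensors); np.savez("w6.npz",**c)
    cv2.imwrite("pics/w6.png",c["color"][:,:,::-1]); print(proj(c,FOOT[1]+26*nn))
E
```

```text
top (np.float64(0.6258931275464911), array([431.59893799, 278.18170166]), array([0.9663934 , 0.25706762], dtype=float32), array([ 65.8, 109.5]), array([20.4, -0.3]))
width 43.70137327475295
held 43.48184783329246
True
(np.float64(477.11163082756036), array([ 434.00158691, -284.40258789]), array([0.9890583 , 0.14752498], dtype=float32), array([ 66.6, 109.4]), array([20.5, -0.1]))
(np.float64(1.0844484130712213), array([ 434.2074585 , -283.33786011]), array([0.9893638 , 0.14546232], dtype=float32), array([ 65.9, 110.6]), array([21.1,  0. ])) 69.1917 [ 1.35  0.13 -0.87  1.76  0.1   1.3  -0.97]
TOUCH [-0.29145295  1.85296619  5.45037976]
width 15.466139428847336
15.298935512217406 73.675
[[317.65799215 183.45351646]]
```

The relocated plaque was hidden by the arm, so my script went to the right plaque instead and touched something (8 N). I'll check the state.

```bash
python3 - <<'E'
from h import *; from plant import env,capture,sensors
t=capture("top"); a=cv2.resize(t["color"][130:430,60:580],(520,300)); b=cv2.resize(np.load("w6.npz")["color"][60:300],(520,195))
cv2.imwrite("pics/chk.png",np.vstack([a,b])[:,:,::-1])
E
```

```text
(no output)
```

View pics/chk.png

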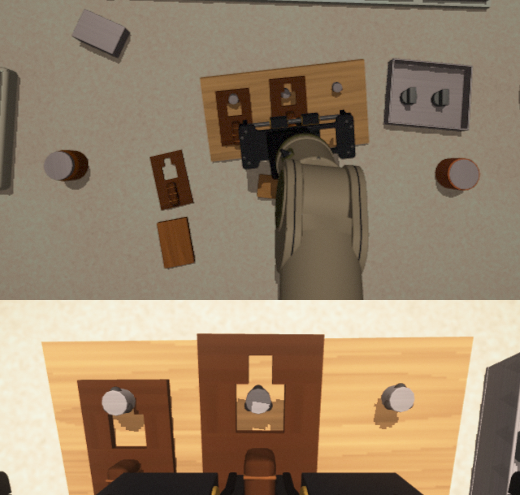

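The can is unmoved at (523,303), both caps are in the pan, and the held plaque lines up over stud1, gripped about 5.5 mm high. I'll hang it on stud1 with that offset and a small sideways correction.

```bash
python3 - <<'E'
import h; from h import *; from plant import env,capture,sensors
e=(np.array(sensors.read_ee_pos())-hangpose(1,70))@np.c_[up,ey,nn]; print("pose err",e.round(2),Rn.from_matrix(q2R(sensors.read_ee_rot())@Rb.T).as_rotvec().round(4))
h.GH=33.5
if hang(env,sensors,1,dy=1.0):
    leave(env,sensors)
    c=wristcap(capture,sensors); cv2.imwrite("pics/w7.png",c["color"][:,:,::-1])
print(sensors.read_clock())
E
```

```text
pose err [-0.08 -1.39  0.04] [ 0.0006  0.0003 -0.0021]
down True [-0.8  0.9  0. ] 15.699154803568417
slid True [-25.8   1.1   0.3] [1.2 0.3 0.3]
77.7417
```

```bash
python3 - <<'E'
from h import *; from plant import env,capture,sensors
p=np.array(sensors.read_ee_pos()); env.movel(p+100*ez)
c,w=look(env,capture,sensors,(408,192),(.966,.257)); print(w,sensors.read_clock(),sensors.read_q().round(2))
if w and w[0]<30:
    pick(env,sensors,w[1]+.4*w[2],w[2])
    env.reach(hangpose(2,80)+60*ez,R2q(Rb)); env.movel(hangpose(2,70),R2q(Rb)); env.hold(.3); print(sensors.read_gripper_width(),sensors.read_clock())
    e=(np.array(sensors.read_ee_pos())-hangpose(2,70))@np.c_[up,ey,nn]; print("pose err",e.round(2))
    c=wristcap(capture,sensors); np.savez("w8.npz",**c); print(proj(c,FOOT[2]+26*nn))
    a=cv2.resize(cv2.imread("pics/w7.png")[60:300],(640,240)); cv2.imwrite("pics/w8.png",np.vstack([a,c["color"][60:320][:,:,::-1]]))
E
```

```text
(np.float64(0.9172104102568156), array([407.18096924, 191.58712769]), array([0.9661188, 0.2580978], dtype=float32), array([ 65.5, 109.6]), array([21.3, -0.1])) 79.5917 [ 0.71 -0.16 -1.14  1.92 -0.15  1.29 -1.69]
width 15.510642758096221
15.726741458061507 85.575
pose err [ 0.29 -0.22  0.53]
[[319.38695118 184.55574354]]
```

View pics/w8.png

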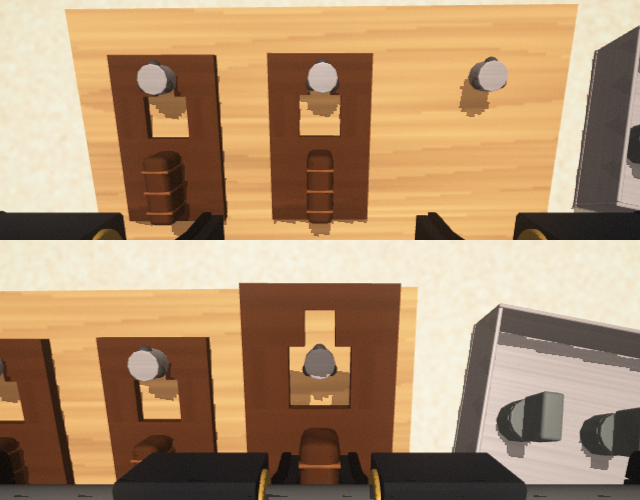

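Both hung plaques are locked, with their heads over the slot ends. The third is centred over stud2, hole at about (320,196) and stud head at (319,181). The two caps are in the pan.

```bash
python3 - <<'E'
from h import *; from plant import env,capture,sensors
if hang(env,sensors,2,dx=-0.3):
    leave(env,sensors); p=np.array(sensors.read_ee_pos()); env.movel(p+100*ez)
    env.reach([350,-350,420],R2q(tool(-ez,[0,-1,0])))
    t=capture("top"); cv2.imwrite("pics/end.png",cv2.resize(t["color"][130:350,80:560][:,:,::-1],None,fx=1.6,fy=1.6))
print(sensors.read_clock())
E
```

```text
down True [ 0.3  0.1 -0.6] 15.839485052775455
slid True [-23.7   0.1  -0.5] [ 2.8  0.  -0. ]
91.3917
```

View pics/end.png

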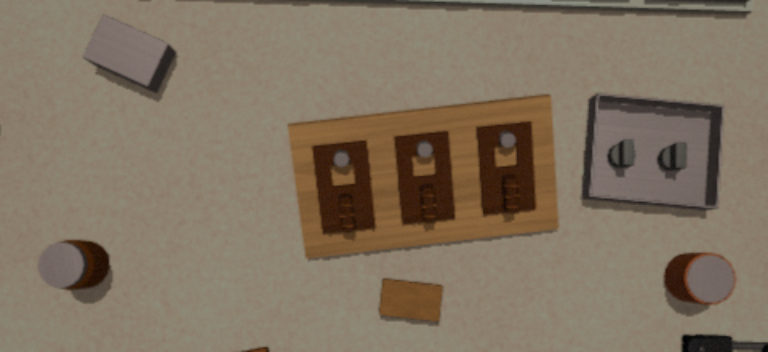

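All three plaques are hung and their heads sit alike in the slots. Both caps are in the pan and the bystanders are standing where they were.

```bash
python3 -c "
from plant import env
print(env.job_done())"
```

```text
the job is handed in; nothing more can be done
None
```

I handed the job in at about 91 s: both caps (the middle stud was bare) are in the pan, and all three plaques look hung and locked in the last picture. The gripper touched something (8 N) once while picking up the plaque beside the can, but the jar, can and gift box still look to be standing where they were; no verdict came back.

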